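# Turn the dehumidifier up one step under its swing door

## Task

Turn the dehumidifier on the shelf up by one step: swing its small clear door right up, push in the speed key just to the right (as the robot sees it) of the one that is in now, until it catches and stays in and the old key springs out, then shut the door fully again. Press no other key, do not force the keys, and leave everything else on the shelf standing where it is.

Things in the scene. Friction and masses are not known exactly. Their poses are not given: they have to be found in the camera images.
- unit: the dehumidifier: white plastic cabinet 260 deep, 340 wide, 200 mm high; it does not shift. Origin under its middle, x to its back, y to its left as the robot sees it, z up; front to the robot within 20 degrees. Above a 98 mm front the control panel slopes up and back at 40 degrees from level, so square to the panel is 40 degrees from vertical, leaning to the front. Flat louvred deck behind.
- door_hinge (a point): middle of the swing door's hinge line: level, along the cabinet's y, at the panel's upper edge, 198 mm above the shelf. The keys stand in a well 176 mm wide in the panel, its floor 23 mm below the shut door's inner face; the panel beside the well and the sill below it are about level with the door
- door (a joint): opening of the small swing door, rad: 0 shut flat on the panel, 1.6 at its stop, where it leans out over the keys (38 degrees from vertical): they are then reached only from the front with a tool tilted in under it. Starts 0 to 0.25. Stiff hinge (0.12 N m): it stays where left. Clear plate 166 mm wide, 4 mm thick, reaching 108 mm from the hinge; its inner face passes through the hinge line
- door_handle (a point): middle of the door's handle: white round bar 10 mm thick, 88 mm long between two posts, parallel to the hinge; 96 mm from the hinge along the door and 42 mm out from the door's inner face (33 mm clear under the bar). Moves with the door: 168 mm above the shelf when shut, about 300 mm when fully open
- key_a_top (a point): middle of the top of key A, one of four alike black keys in a row along the cabinet's y, each 62 mm long up the slope, 31 mm wide, 36 mm middle to middle; an unpressed top lies 6 mm under the shut door's inner face. The point moves with the key, axes as the cabinet's. Key A is in at the start. Keys A, B and C take the three left places in an order that varies.
- key_a (a joint): how far key A is pushed in, square to the panel, m: 0 out, 0.0107 held in, 0.0127 hard stop. Pushing a key that is out: 3 N at first, a hump of 6 to 12 N some 1 to 5 mm in, where the latch gives way and the key that was in springs out, then 1 to 5 N until it catches at 10.7 mm. Let go too early it springs out and no key is in. More than 60 N harms a key
- key_b_top (a point): middle of the top of key B, one of four alike black keys in a row along the cabinet's y, each 62 mm long up the slope, 31 mm wide, 36 mm middle to middle; an unpressed top lies 6 mm under the shut door's inner face. The point moves with the key, axes as the cabinet's. Its place among the three left ones varies.
- key_b (a joint): how far key B is pushed in, square to the panel, m: 0 out, 0.0107 held in, 0.0127 hard stop. Pushes and catches as key A does
- key_c_top (a point): middle of the top of key C, one of four alike black keys in a row along the cabinet's y, each 62 mm long up the slope, 31 mm wide, 36 mm middle to middle; an unpressed top lies 6 mm under the shut door's inner face. The point moves with the key, axes as the cabinet's. Its place among the three left ones varies.
- key_c (a joint): how far key C is pushed in, square to the panel, m: 0 out, 0.0107 held in, 0.0127 hard stop. Pushes and catches as key A does
- key_d_top (a point): middle of the top of key D, one of four alike black keys in a row along the cabinet's y, each 62 mm long up the slope, 31 mm wide, 36 mm middle to middle; an unpressed top lies 6 mm under the shut door's inner face. The point moves with the key, axes as the cabinet's. Key D is always the last on the right.
- key_d (a joint): how far key D is pushed in, square to the panel, m: 0 out, 0.0107 held in, 0.0127 hard stop. Pushes and catches as key A does
- soap_dish: white ceramic soap dish with a bar of soap, 130 x 90 x 32 mm, in front of the cabinet on the left; origin under its middle; to be left alone
- bottle: empty amber glass bottle with a black cap, 68 mm thick, 165 mm high, left of the cabinet; origin under its middle; to be left alone
- pad_l: blue silicone scraper pad 100 x 68 mm, 7 mm thick with a 14 mm high rib, in front of the cabinet on the right, the left one of two; origin under its middle; to be left alone
- pad_r: the right one of the two like scraper pads; origin under its middle; to be left alone
- tumbler: white ceramic tumbler 76 mm wide, 100 mm high, right of the cabinet; origin under its middle; to be left alone
- brush: nail brush 105 x 45 mm, 34 mm high, bristles down, front left of the cabinet; origin under its middle; to be left alone
- jar: glass jar with a metal lid, 72 mm wide, 85 mm high, front right of the cabinet; origin under its middle; to be left alone

How it is judged:
By the outcome, as a careful person would: the job done as asked, in the order asked, and still so for the second after the job is handed in, with the robot touching nothing.
It also fails if it takes over 58 s, if anything falls off the work surface, if the arm or the gripper's body presses on something with over 40 N, if the wrist force passes 120 N, or if a joint passes its speed limit or range.

## Robot

A 6-joint arm with a two-finger parallel gripper is mounted at the origin on the work surface. World frame = base frame: x ahead of the robot, y to its left, z up, the work surface at z = 0. Lengths are in mm, angles in degrees, forces in N, time in s.
With the tool pointing down it reaches from about 250 to 800 mm from the base axis. Payload 3.9 kg.
Tool frame: the origin (TCP) lies at the very end of the fingers, on their centre line; the grasp point (between the pads) lies 19 mm behind it; z points along the fingers, y is the line along which they close (so a half turn about z gives the same grasp; the last joint's range is limited). The gripper opens to 85 mm and grips with 20 to 120 N. Pads are 22 mm wide; open, the fingers measure 114 mm over their backs; the gripper's body (76 mm by 85 mm) begins 54 mm behind the grasp point. The pads swing forward as they close: fully open they stand 13 mm farther back than shut.
Start: joints at [-74.313, 14.897, -7.913, 67.191, 0, 90], TCP at [141.951, -505.435, 231.304] pointing down, gripper open.
Joint ranges: [-159.42, 159.42], [-47.68, 98.78], [-73.54, 78.23], [-108.79, 121.32], [-90, 84.71], [-180, 180]. Speed limits (degrees/s): [147.25, 147.25, 180, 180, 180, 180].

## Interface

Orientations are given as a 3x3 rotation matrix whose columns are the frame's x, y, z axes.
In Python, from workcell import robot, grab_frame, calibration gives the robot as it stands. The module is installed in compiled form; this text tells all that it offers.
- The arm moves only by the tool step_arm, never from a script. Its argument "increments" is one flat list of numbers, 7 for each row, row after row: the shift along the world's x, y, z in m, then the turn, a rotation vector about the world's x, y, z in rad, then the opening, from 0 (shut) to 1 (fully open). In form: [tx, ty, tz, wx, wy, wz, hand, tx, ty, tz, wx, wy, wz, hand, ...]. A call has 1 to 8 rows; each row shifts and turns the commanded pose from where the row before left it; what a row does not reach is not made up. A row lasts 1/8 s, in which the tool goes at most 62.5 mm and 10.7 degrees, less where a joint would pass 70% of its speed; a pose out of reach is approached as far as the arm can. A call with a gripper value outside its range is refused whole. The fingers move at their own pace and stop on an object; "force" is the grip in N (left out, the last holds). Time passes only in rows, so rows that do not move let the fingers close. It gives the time, the measured TCP pose, the force, the opening and the grip force at its end, in the units of the state.
- robot.observe(): the state, without advancing time (a new reading comes with each control period).
- grab_frame(name): name is "scene" or "top" or "wrist"; returns the picture (420x560x3 uint8, red, green, blue); there is no depth.
- calibration(name): a dict with "fx", "fy", "cx", "cy" (pixels), "pose" (4x4, takes a point from camera to world coordinates); the wrist camera has in their place "mount" (4x4, takes a point from camera to tool coordinates, whose origin is the TCP and whose axes are the flange's). Camera axes: x right, y down, z forward; pixel columns grow to the right and rows downward; lengths in mm; the calibration is good to about 2 mm. A picture is of the moment at which its call begins: read the wrist's pose just before it. calibration takes no time and is no camera call.
- robot.finish_job(): hands the job in; it is judged then, once.
The state is a dict: "clock": time; "q": joint angles; "dq": joint speeds; "effort": joint torques, N m; "eef_pos": TCP position; "tool_rot": TCP orientation; "contact_force": force on the tool from outside, world axes, zero at the start; "torque": the same for the moment, N m; "grip_width": opening from 0.0 (shut) to 1.0 (fully open); "grip_force": force on a finger pad.
Only numpy, scipy, OpenCV 4.12 (cv2) and the standard library are available. Lean on these libraries where they do the work, as an engineer would, in place of code of your own. Each camera call takes 0.05 s, during which the arm holds its last target. There are 200 camera calls.

## Working session

There is one attempt and no reset: what is moved stays moved. The work goes in short steps, Python scripts to look and compute and a tool call to move; the robot and the scene stay as the last step left them, time stands still between calls to the robot, and variables do not carry over. Pictures are saved under pics/ and viewed, at most 10 in all, crops included, and the job is handed in when it is done.

Besides the shell and the picture viewer there is one more tool, called after "Emit:" in YAML: its name, and indented under it one key for each argument. step_arm: Moves the arm, as the interface text tells. Its arguments: {"type":"object","properties":{"increments":{"type":"array"},"force":{"type":"number"}},"required":["increments"]}

```bash
mkdir -p pics; python3 - <<'E'
from workcell import robot, grab_frame, calibration
import cv2,numpy as np
np.set_printoptions(precision=4,suppress=True)
s=robot.observe();print(s)
for n in ("scene","top"):
    im=grab_frame(n);cv2.imwrite(f"pics/{n}0.png",cv2.cvtColor(im,cv2.COLOR_RGB2BGR))
    print(n,calibration(n))
print(calibration("wrist"))
E
```

```text
{'clock': 0.0, 'q': array([-74.3111,  14.9372,  -7.9862,  67.1914,   0.0001,  90.0002]), 'dq': array([ 0.0422,  0.0172,  0.1276, -0.0371, -0.1068, -0.0524]), 'effort': array([ -0.001 , -40.5677,  25.3923,   0.0185,  -0.0003,  -0.    ]), 'eef_pos': array([ 141.7805, -504.7727,  230.4489]), 'tool_rot': array([[ 0.9627,  0.2704, -0.0005],
       [ 0.2704, -0.9627,  0.0019],
       [ 0.    , -0.002 , -1.    ]]), 'contact_force': array([0.5436, 0.0844, 1.5066]), 'torque': array([-0.0099, -0.0115, -0.0673]), 'grip_force': 0.0, 'grip_width': 1.0018402456893254}
scene {'fx': 390.7417536749515, 'fy': 390.7417536749515, 'cx': 279.9373708625653, 'cy': 207.4252323271913, 'pose': array([[  -0.5225,    0.5951,   -0.6106, 1029.831 ],
       [   0.8526,    0.3581,   -0.3806,  343.8531],
       [  -0.0078,   -0.7195,   -0.6945,  699.3346],
       [   0.    ,    0.    ,    0.    ,    1.    ]])}
top {'fx': 407.99135794036056, 'fy': 407.99135794036056, 'cx': 276.3478065183671, 'cy': 206.3882832494725, 'pose': array([[  0.0279,  -0.9794,   0.1998, 379.8017],
       [ -0.9996,  -0.0268,   0.008 ,   4.8995],
       [ -0.0024,  -0.2   ,  -0.9798, 999.5743],
       [  0.    ,   0.    ,   0.    ,   1.    ]])}
{'fx': 368.8193393771301, 'fy': 368.8193393771301, 'cx': 278.9366303988563, 'cy': 209.4584155300994, 'mount': array([[  -0.0007,   -0.9488,   -0.316 ,   82.2743],
       [   1.    ,   -0.0008,   -0.    ,   -0.278 ],
       [  -0.0002,   -0.316 ,    0.9488, -143.4786],
       [   0.    ,    0.    ,    0.    ,    1.    ]])}
```

View pics/scene0.png

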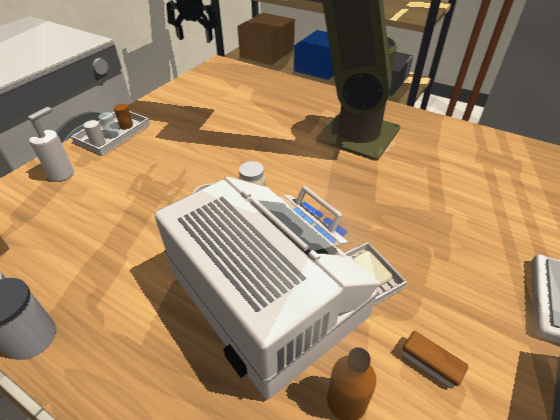

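View pics/top0.png

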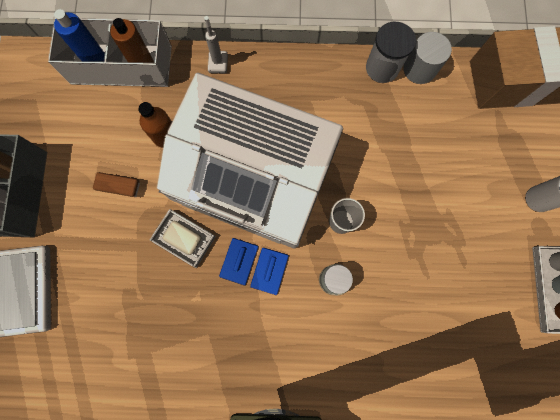

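The top view shows the cabinet turned about 18°, with its front edge running (160,190)–(298,244). The keys show through the door around (235,188), and the handle is around (228,208). I'll enlarge that area.

```bash
python3 - <<'E'
import cv2
im=cv2.imread("pics/top0.png")[140:230,180:300]
cv2.imwrite("pics/top0c.png",cv2.resize(im,(800,600),interpolation=cv2.INTER_CUBIC))
E
```

```text
(no output)
```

View pics/top0c.png

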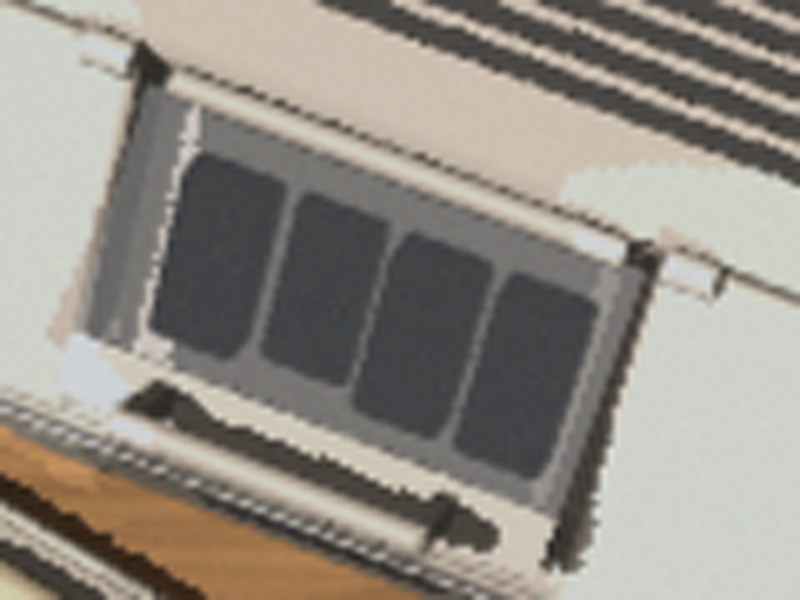

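```bash
cat > h.py <<'E'
import numpy as np
from workcell import calibration
np.set_printoptions(precision=4,suppress=True)
def ray(n,u,v,pose=None,c=None):
    c=c or calibration(n); P=c["pose"] if pose is None else pose
    d=P[:3,:3]@np.array([(u-c["cx"])/c["fx"],(v-c["cy"])/c["fy"],1]); return P[:3,3],d
def atz(n,u,v,z,**k):
    o,d=ray(n,u,v,**k); return o+d*(z-o[2])/d[2]
def onplane(n,u,v,p,nn,**k):
    o,d=ray(n,u,v,**k); return o+d*((p-o)@nn)/(d@nn)
def wpose(s):
    T=np.eye(4);T[:3,:3]=s["tool_rot"];T[:3,3]=s["eef_pos"];return T@calibration("wrist")["mount"]
E
python3 - <<'E'
from h import *
C=lambda x,y:(180+(x-3)/6.667,140+(y-3)/6.667)
L=atz("top",*C(105,55),198);R=atz("top",*C(690,275),198);H=(L+R)/2
hl,hr=atz("top",*C(168,85),198),atz("top",*C(628,252),198)
print(L,R,H,np.linalg.norm(L-R),hl,hr,np.linalg.norm(hl-hr))
Y=(L-R)/np.linalg.norm(L-R);X=np.array([Y[1],-Y[0],0]);print("yaw",np.degrees(np.arctan2(X[1],X[0])))
s,c=np.sin(np.radians(40)),np.cos(np.radians(40))
dn=-X*c-np.array([0,0,s]);N=-X*s+np.array([0,0,c])
for a in (0,.1,.2):
  # bar at angle
  d=dn*np.cos(a)+N*np.sin(a);n=N*np.cos(a)-dn*np.sin(a)
  p=H+96*d+42*n
  B=[atz("top",*C(*q),p[2]) for q in((122,415),(430,545))]
  m=(B[0]+B[1])/2-p;print(a,"handle pred",p,"meas-pred along X,Y",m@X,m@Y,np.linalg.norm(B[0]-B[1]))
for k in((218,258),(325,290),(425,335),(525,377)):
  q=onplane("top",*C(*k),H-6*N,N)-H;print("key",q@dn,q@Y,q+H)
# cabinet corners bottom/top: back top corners z=200
for q in((198,73),(342,126)):
  w=atz("top",*q,200)-H;print("top corner",w@X,w@Y)
for q in((160,190),(298,244)):
  w=atz("top",*q,98)-H;print("front top corner",w@X,w@Y)
E
```

```text
[662.2359 182.3078 198.    ] [596.6874  -0.7054 198.    ] [629.4617  90.8012 198.    ] 194.39765886559854 [653.0218 162.1614 198.    ] [603.4271  18.388  198.    ] 152.08684215632132
yaw -19.70562634146291
0 handle pred [534.812  124.7011 168.4663] meas-pred along X,Y -0.09902915377573411 1.8464425163139568 105.3840666743508
0.1 handle pred [532.5091 125.526  178.6508] meas-pred along X,Y 1.0551043616343856 -0.19877376018363682 104.09267331674685
0.2 handle pred [531.1749 126.0038 189.0287] meas-pred along X,Y 1.1557336767690884 -2.282813964567006 102.77676569961747
key 56.1737455844409 49.32409054399246 [609.2125 150.446  157.2959]
key 53.19504400828174 12.850835089792696 [599.0623 115.3393 159.2106]
key 55.54854072951689 -22.231608452914642 [585.5357  82.9193 157.6978]
key 56.87622627549047 -56.91495256547108 [572.8833  50.61   156.8444]
top corner 156.27454802270367 158.66247126822213
top corner 154.12018616324622 -169.29579195809237
front top corner -96.04209377310221 164.39295008230792
front top corner -97.20228283744946 -171.68398192903135
```

The crop shows four keys. The second from the left, centred at about (325,290), sits slightly lower and up-slope, so it is probably the one that's in. I'll check that with the wrist camera. The handle bar runs (122,415)–(430,545). Moving above the handle now.

Emit:
step_arm:
  increments: [0.028, 0.045, 0.006, 0, 0, 0.068, 1, 0.028, 0.045, 0.006, 0, 0, 0.068, 1, 0.028, 0.045, 0.006, 0, 0, 0.068, 1, 0.028, 0.045, 0.006, 0, 0, 0.068, 1, 0.028, 0.045, 0.006, 0, 0, 0.068, 1, 0.028, 0.045, 0.006, 0, 0, 0.068, 1, 0.028, 0.045, 0.006, 0, 0, 0.068, 1]

```text
clock: 0.98
eef_pos: [338.4, -188.8, 273.3]
tool_rot: [[0.731, 0.683, -0.0], [0.683, -0.731, 0.0], [-0.0, -0.0, -1.0]]
contact_force: [1.0, -0.3, 0.1]
grip_width: 0.999
grip_force: 0.0
```

Emit:
step_arm:
  increments: [0.028, 0.045, 0.006, 0, 0, 0.068, 1, 0.028, 0.045, 0.006, 0, 0, 0.068, 1, 0.028, 0.045, 0.006, 0, 0, 0.068, 1, 0.028, 0.045, 0.006, 0, 0, 0.068, 1, 0.028, 0.045, 0.006, 0, 0, 0.068, 1, 0.028, 0.045, 0.006, 0, 0, 0.068, 1, 0.028, 0.045, 0.006, 0, 0, 0.068, 1, 0, 0, 0, 0, 0, 0, 1]

```text
clock: 1.98
eef_pos: [535.5, 127.5, 314.2]
tool_rot: [[0.334, 0.942, -0.0], [0.942, -0.334, 0.0], [0.0, -0.001, -1.0]]
contact_force: [-1.1, -1.7, 0.9]
grip_width: 0.999
grip_force: 0.0
```

```bash
python3 - <<'E'
from h import *
from workcell import robot,grab_frame
import cv2
s=robot.observe();print(s["q"],s["eef_pos"],s["tool_rot"],s["contact_force"]); np.save("w1.npy",wpose(s))
im=cv2.cvtColor(grab_frame("wrist"),cv2.COLOR_RGB2BGR)
cv2.imwrite("pics/w1.png",im)
E
```

```text
[ 13.3719  16.3888   6.4567  80.0861   0.0319 122.8989] [535.4848 127.4763 314.1874] [[ 0.3343  0.9425 -0.0004]
 [ 0.9425 -0.3343  0.0005]
 [ 0.0003 -0.0006 -1.    ]] [-1.1145 -1.7189  0.9245]
```

View pics/w1.png

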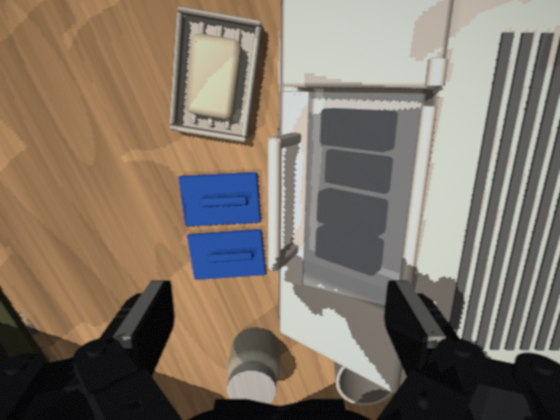

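The wrist view has up as cabinet left and right as cabinet back. The second key, at (358,171), looks smaller and sunk, so it is key A. The target is therefore the third key, at (352,212). The handle bar runs (274,140)–(274,268). I'll fit the pose from both cameras.

```bash
cat > fit.py <<'E'
from h import *
from scipy.optimize import least_squares
C=lambda x,y:(180+(x-3)/6.667,140+(y-3)/6.667)
W=np.load("w1.npy")
def proj(n,p,pose=None):
    c=calibration(n);P=c["pose"] if pose is None else pose
    q=P[:3,:3].T@(p-P[:3,3]);return np.array([c["fx"]*q[0]/q[2]+c["cx"],c["fy"]*q[1]/q[2]+c["cy"]])
s,c=np.sin(np.radians(40)),np.cos(np.radians(40))
def axes(yaw):
    X=np.array([np.cos(yaw),np.sin(yaw),0]);Y=np.array([-X[1],X[0],0])
    return X,Y,-X*c-np.array([0,0,s]),-X*s+np.array([0,0,c])
def handle(H,yaw,a):
    X,Y,dn,N=axes(yaw);return H+96*(dn*np.cos(a)+N*np.sin(a))+42*(N*np.cos(a)-dn*np.sin(a))
def res(v,full=False):
    hx,hy,yaw,a,s0,t0,rl,bl=v;H=np.array([hx,hy,198.]);X,Y,dn,N=axes(yaw);B=handle(H,yaw,a)
    k=[H+dn*s0+Y*(t0+54-36*i)-N*(16.7 if i==1 else 6) for i in range(4)]
    f=[("top",H+Y*rl,C(168,85)),("top",H-Y*rl,C(628,252)),("top",B+Y*bl,C(122,415)),("top",B-Y*bl,C(430,545)),
       ("wrist",H+Y*rl,(430,107)),("wrist",H-Y*rl,(411,290)),("wrist",B+Y*bl,(274,140)),("wrist",B-Y*bl,(274,268))]
    f+=[("top",k[i],C(*q)) for i,q in enumerate(((218,258),(325,290),(425,335),(525,377)))]
    f+=[("wrist",k[i],q) for i,q in enumerate(((358.5,130),(358.5,171),(352,212),(350,250)))]
    return np.concatenate([proj(n,p,W if n=="wrist" else None)-q for n,p,q in f])
if __name__=="__main__":
    r=least_squares(res,[629,91,-.344,.1,56,0,76,50],loss="soft_l1");print(r.x);print(r.fun.reshape(-1,2) if False else res(r.x).reshape(-1,2))
    np.save("fit.npy",r.x);v=r.x;print("handle",handle(np.array([v[0],v[1],198]),v[2],v[3]))
E
python3 fit.py
```

```text
[632.2043  90.7632  -0.3222   0.2504  58.0177  -1.5061  71.1715  50.4574]
[[ 1.934  -0.7442]
 [-2.2968 -3.0198]
 [-0.7814  0.1307]
 [-0.3327 -2.4962]
 [-1.6994 -0.0736]
 [-1.9862  1.0776]
 [ 0.9102 -0.0645]
 [ 3.8109 -0.0457]
 [-1.2631 -0.3899]
 [-0.0371 -1.5468]
 [-0.9261 -0.758 ]
 [-0.0941 -1.4176]
 [-3.3628 -0.6937]
 [ 0.8795 -0.0952]
 [-0.6801  1.9478]
 [-0.3918  1.8998]]
handle [532.8714 123.9185 194.2968]
```

```bash
python3 - <<'E'
from fit import *
import cv2
def tri(a,b):
    o1,d1=ray("top",*a);o2,d2=ray("wrist",*b,pose=W);d1/=np.linalg.norm(d1);d2/=np.linalg.norm(d2)
    t=np.linalg.lstsq(np.c_[d1,-d2],o2-o1,rcond=None)[0];p,q=o1+d1*t[0],o2+d2*t[1];return (p+q)/2,np.linalg.norm(p-q)
for n,a,b in(("barL",(122,415),(274,140)),("barM",(276,480),(274,204)),("barR",(430,545),(274,268)),("barrelL",(105,57),(436,72)),("k1",(218,258),(358.5,130)),("k2",(325,290),(358.5,171)),("k3",(425,335),(352,212)),("k4",(525,377),(350,250))):
    print(n,*tri(C(*a),b))
im=cv2.imread("pics/w1.png")[60:300,250:450]
cv2.imwrite("pics/w1c.png",cv2.resize(im,(500,600),interpolation=cv2.INTER_CUBIC))
E
```

```text
barL [548.823  171.1541 192.5165] 1.820410250438596
barM [531.5618 124.1577 185.1994] 1.3320166329676892
barR [512.8996  75.3022 190.2129] 0.8690943709591503
barrelL [658.2788 179.6716 210.5906] 2.1250193941405824
k1 [612.4499 151.3528 150.1079] 2.587212827849264
k2 [603.9353 116.8778 145.0957] 2.408469178664573
k3 [588.6214  83.639  147.7904] 1.3589855167642348
k4 [575.7929  50.4947 150.6256] 3.043033889502042
```

View pics/w1c.png

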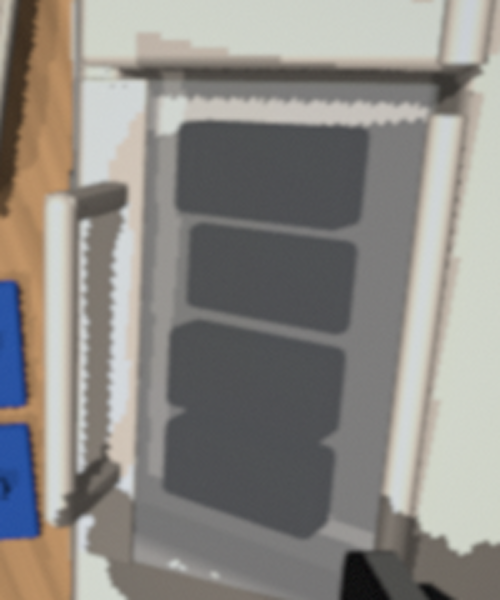

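```bash
sed -i 's/("wrist",H-Y\*rl,(411,290)),//; s/(430,107)/(426,106)/; s/(274,140)/(274,138)/' fit.py; python3 fit.py
```

```text
Traceback (most recent call last):
  File "fit.py", line 23, in <module>
    r=least_squares(res,[629,91,-.344,.1,56,0,76,50],loss="soft_l1");print(r.x);print(r.fun.reshape(-1,2) if False else res(r.x).reshape(-1,2))
  File "fit.py", line 21, in res
    return np.concatenate([proj(n,p,W if n=="wrist" else None)-q for n,p,q in f])
                           ~~~~^^^^^^^^^^^^^^^^^^^^^^^^^^^^^^^
  File "fit.py", line 6, in proj
    c=calibration(n);P=c["pose"] if pose is None else pose
ValueError: time passes only in moves, steps and waits
```

```bash
sed -i 's/^from workcell import calibration/from workcell import calibration as _cal\nfrom functools import cache\ncalibration=cache(_cal)/' h.py; python3 fit.py
```

```text
[629.0596  88.833   -0.3396   0.2001  55.0944   0.9552  74.7367  52.0603]
[[ 1.4128 -0.3955]
 [ 0.022  -0.3492]
 [-0.7625  1.0888]
 [ 0.5601 -0.2605]
 [ 0.8395 -0.1529]
 [-0.597   0.1426]
 [ 0.2622 -0.1242]
 [-1.3864 -1.025 ]
 [-0.1838 -1.8869]
 [-1.2067 -0.8376]
 [-0.4473 -1.2145]
 [-1.8418 -0.8323]
 [ 1.5858  0.1704]
 [-0.7521  2.3357]
 [-1.1764  2.4978]]
handle [530.6202 123.6104 189.0431]
```

Emit:
step_arm:
  increments: [-0.005, -0.004, -0.02, 0, 0, 0, 0.4, 0, 0, -0.02, 0, 0, 0, 0.4, 0, 0, -0.02, 0, 0, 0, 0.4, 0, 0, -0.02, 0, 0, 0, 0.4, 0, 0, -0.02, 0, 0, 0, 0.4, 0, 0, -0.02, 0, 0, 0, 0.4, 0, 0, -0.02, 0, 0, 0, 0.4, 0, 0, 0, 0, 0, 0, 0.4]

```text
clock: 3.02
eef_pos: [526.6, 119.0, 173.8]
tool_rot: [[0.34, 0.94, -0.004], [0.94, -0.34, -0.001], [-0.003, -0.004, -1.0]]
contact_force: [-0.3, -0.8, 0.3]
grip_width: 0.399
grip_force: 0.0
```

Emit:
step_arm:
  increments: [0, 0, 0, 0, 0, 0, 0.3, 0, 0, 0, 0, 0, 0, 0.2, 0, 0, 0, 0, 0, 0, 0.1, 0, 0, 0, 0, 0, 0, 0.05, 0, 0, 0, 0, 0, 0, 0.05]
  force: 20

```text
clock: 3.65
eef_pos: [529.0, 120.7, 175.5]
tool_rot: [[0.338, 0.941, 0.0], [0.941, -0.338, 0.0], [0.0, 0.0, -1.0]]
contact_force: [-1.4, 0.1, 0.6]
grip_width: 0.109
grip_force: 19.5
```

```bash
python3 - <<'E'
from fit import *
H=np.array([629,89,198.]);yaw=-.3396
A=[.2]+list(np.linspace(.3,1.6,14));P=np.array([handle(H,yaw,a) for a in A])
print(np.c_[A[1:],np.round(np.diff(P,axis=0)/1000,4)]);print(P[-1]-P[0])
E
```

```text
[[ 0.3    -0.0004  0.0001  0.0105]
 [ 0.4     0.0006 -0.0002  0.0105]
 [ 0.5     0.0016 -0.0006  0.0103]
 [ 0.6     0.0026 -0.0009  0.0101]
 [ 0.7     0.0035 -0.0012  0.0098]
 [ 0.8     0.0044 -0.0016  0.0094]
 [ 0.9     0.0053 -0.0019  0.0089]
 [ 1.      0.0061 -0.0022  0.0082]
 [ 1.1     0.0068 -0.0024  0.0076]
 [ 1.2     0.0075 -0.0027  0.0068]
 [ 1.3     0.0081 -0.0029  0.006 ]
 [ 1.4     0.0086 -0.0031  0.0051]
 [ 1.5     0.0091 -0.0032  0.0041]
 [ 1.6     0.0094 -0.0033  0.0032]]
[ 73.371  -25.921  110.3282]
```

Emit:
step_arm:
  increments: [-0.0004, 0.0001, 0.0105, 0, 0, 0, 0.05, 0.0006, -0.0002, 0.0105, 0, 0, 0, 0.05, 0.0016, -0.0006, 0.0103, 0, 0, 0, 0.05, 0.0026, -0.0009, 0.0101, 0, 0, 0, 0.05, 0.0035, -0.0012, 0.0098, 0, 0, 0, 0.05, 0.0044, -0.0016, 0.0094, 0, 0, 0, 0.05, 0.0053, -0.0019, 0.0089, 0, 0, 0, 0.05]

```text
clock: 4.53
eef_pos: [546.5, 114.3, 245.1]
tool_rot: [[0.338, 0.941, -0.001], [0.941, -0.338, 0.0], [-0.0, -0.001, -1.0]]
contact_force: [3.9, 0.3, -5.0]
grip_width: 0.108
grip_force: 19.5
```

Emit:
step_arm:
  increments: [0.0069, -0.0025, 0.0077, 0, 0, 0, 0.05, 0.0072, -0.0026, 0.0072, 0, 0, 0, 0.05, 0.0077, -0.0028, 0.0065, 0, 0, 0, 0.05, 0.0081, -0.0029, 0.0058, 0, 0, 0, 0.05, 0.0086, -0.0031, 0.005, 0, 0, 0, 0.05]

```text
clock: 5.15
eef_pos: [582.4, 101.2, 279.5]
tool_rot: [[0.337, 0.941, -0.004], [0.941, -0.337, 0.003], [0.001, -0.004, -1.0]]
contact_force: [-8.1, 3.0, 9.5]
grip_width: 0.107
grip_force: 20.3
```

Emit:
step_arm:
  increments: [0.0085, -0.003, 0.0055, 0, 0, 0, 0.05, 0.0085, -0.003, 0.005, 0, 0, 0, 0.05, 0, 0, 0, 0, 0, 0, 0.05]

```text
clock: 5.52
eef_pos: [602.4, 94.0, 288.6]
tool_rot: [[0.339, 0.941, 0.001], [0.941, -0.339, -0.0], [0.0, 0.001, -1.0]]
contact_force: [-3.9, 0.5, 5.4]
grip_width: 0.107
grip_force: 20.3
```

Emit:
step_arm:
  increments: [0.004, -0.0014, 0.001, 0, 0, 0, 0.05, 0, 0, 0, 0, 0, 0, 0.05]

```text
clock: 5.78
eef_pos: [602.5, 93.9, 288.6]
tool_rot: [[0.337, 0.941, -0.007], [0.941, -0.337, 0.002], [-0.0, -0.008, -1.0]]
contact_force: [-10.9, 3.5, 5.5]
grip_width: 0.105
grip_force: 20.5
```

```bash
python3 - <<'E'
from workcell import grab_frame
import cv2
im=cv2.cvtColor(grab_frame("scene"),cv2.COLOR_RGB2BGR)[150:300,150:410]
cv2.imwrite("pics/s2.png",cv2.resize(im,None,fx=3,fy=3,interpolation=cv2.INTER_CUBIC))
E
```

```text
(no output)
```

View pics/s2.png

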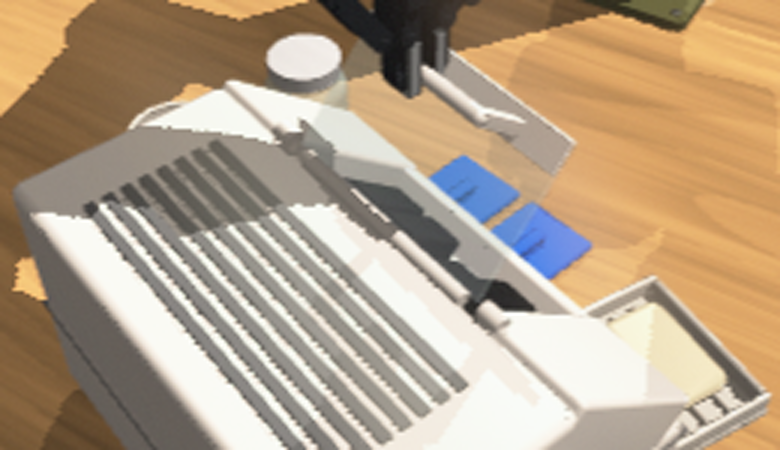

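The door is against its stop: the clear plate leans up over the keys, held at about (420,70). Next I'll release the bar and work out the press pose.

Emit:
step_arm:
  increments: [-0.003, 0.001, 0, 0, 0, 0, 0.3, 0, 0, 0, 0, 0, 0, 0.3, 0, 0, 0.01, 0, 0, 0, 0.3, 0, 0, 0.03, 0, 0, 0, 0.3, 0, 0, 0.03, 0, 0, 0, 0.3, 0, 0, 0, 0, 0, 0, 0.3]

```text
clock: 6.58
eef_pos: [604.8, 94.0, 361.8]
tool_rot: [[0.338, 0.941, 0.007], [0.941, -0.338, 0.001], [0.003, 0.006, -1.0]]
contact_force: [0.2, -0.1, 0.7]
grip_width: 0.295
grip_force: 0.0
```

```bash
python3 - <<'E'
from fit import *
from workcell import robot
s_=robot.observe();print(s_["eef_pos"],s_["q"])
H=np.array([629,89,198.]);yaw=-.3396;X,Y,dn,N=axes(yaw)
th=np.radians(48);z=X*np.sin(th)-np.array([0,0,np.cos(th)])
Pc=H+62*dn-17*Y-6*N
print("contact",Pc,"z",z,"start75",Pc-75*z,"start150",Pc-150*z,"N",N)
E
```

```text
[604.8128  93.9625 361.7931] [  8.8401  23.2311  23.6874  90.0752  -0.0178 118.6213]
contact [582.1914  87.5072 153.5509] z [ 0.7007 -0.2475 -0.6691] start75 [529.6387 106.0733 203.7357] start150 [477.086  124.6395 253.9205] N [-0.6061  0.2141  0.766 ]
```

Emit:
step_arm:
  increments: [-0.016, 0.004, 0, -0.035, -0.0987, 0, 0, -0.016, 0.004, 0, -0.035, -0.0987, 0, 0, -0.016, 0.004, 0, -0.035, -0.0987, 0, 0, -0.016, 0.004, 0, -0.035, -0.0987, 0, 0, -0.016, 0.004, 0, -0.035, -0.0987, 0, 0, -0.016, 0.004, 0, -0.035, -0.0987, 0, 0, -0.016, 0.004, 0, -0.035, -0.0987, 0, 0, -0.016, 0.004, 0, -0.035, -0.0987, 0, 0]

```text
clock: 7.58
eef_pos: [474.2, 125.6, 358.3]
tool_rot: [[0.337, 0.627, 0.703], [0.941, -0.227, -0.249], [0.004, 0.745, -0.667]]
contact_force: [0.5, 0.3, -1.0]
grip_width: 0.001
grip_force: 0.0
```

Emit:
step_arm:
  increments: [0, 0, -0.02, 0, 0, 0, 0, 0, 0, -0.03, 0, 0, 0, 0, 0, 0, -0.03, 0, 0, 0, 0, 0, 0, -0.028, 0, 0, 0, 0, 0, 0, 0, 0, 0, 0, 0]

```text
clock: 8.2
eef_pos: [473.2, 124.4, 247.5]
tool_rot: [[0.337, 0.633, 0.697], [0.942, -0.225, -0.251], [-0.002, 0.741, -0.672]]
contact_force: [0.1, 0.1, 0.3]
grip_width: -0.003
grip_force: 0.0
```

```bash
python3 - <<'E'
from fit import *
from workcell import robot,grab_frame
import cv2
s_=robot.observe();print(s_["eef_pos"],s_["tool_rot"],s_["q"]);np.save("w2.npy",wpose(s_))
im=cv2.cvtColor(grab_frame("wrist"),cv2.COLOR_RGB2BGR)
cv2.imwrite("pics/w2.png",im)
T=wpose(s_)
H=np.array([629,89,198.]);yaw=-.3396;X,Y,dn,N=axes(yaw)
for i in range(4): print(i+1,[proj("wrist",H+dn*55+Y*(1+54-36*i)-N*(16.7 if i==1 else 6),T)])
print("aim",proj("wrist",H+dn*62-17*Y-6*N,T))
E
```

```text
[473.2382 124.4156 247.466 ] [[ 0.337   0.6329  0.6971]
 [ 0.9415 -0.2247 -0.2511]
 [-0.0023  0.7409 -0.6716]] [ 39.3469  -6.385  -48.5336  18.36   -39.5062 138.181 ]
1 [array([296.5747,  97.2739])]
2 [array([293.5848, 142.9745])]
3 [array([295.3545, 189.0651])]
4 [array([294.8118, 229.8882])]
aim [286.9157 189.3908]
```

View pics/w2.png

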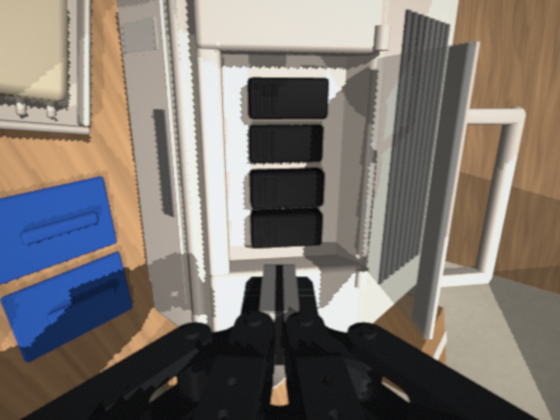

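The wrist view shows all four keys uncovered, at v ≈ 98, 144, 189 and 229 and u ≈ 287. The second is recessed, and my aim at (287,189) falls on the middle of the third key. Going in.

Emit:
step_arm:
  increments: [0.019, -0.0064, -0.0161, 0, 0, 0, 0, 0.019, -0.0064, -0.0161, 0, 0, 0, 0, 0.019, -0.0064, -0.0161, 0, 0, 0, 0, 0.019, -0.0064, -0.0161, 0, 0, 0, 0, 0.019, -0.0064, -0.0161, 0, 0, 0, 0, 0, 0, 0, 0, 0, 0, 0]

```text
clock: 9.0
eef_pos: [571.4, 93.6, 170.5]
tool_rot: [[0.339, 0.628, 0.7], [0.941, -0.229, -0.25], [0.004, 0.744, -0.669]]
contact_force: [-0.4, -0.4, 0.8]
grip_width: 0.002
grip_force: 0.0
```

Emit:
step_arm:
  increments: [0.0021, -0.0007, -0.002, 0, 0, 0, 0, 0.0021, -0.0007, -0.002, 0, 0, 0, 0, 0.0021, -0.0007, -0.002, 0, 0, 0, 0, 0.0021, -0.0007, -0.002, 0, 0, 0, 0, 0, 0, 0, 0, 0, 0, 0]

```text
clock: 9.62
eef_pos: [578.4, 91.1, 161.8]
tool_rot: [[0.337, 0.629, 0.7], [0.942, -0.228, -0.248], [0.003, 0.743, -0.669]]
contact_force: [-0.5, 0.3, 0.5]
grip_width: 0.002
grip_force: 0.0
```

Emit:
step_arm:
  increments: [0.0006, -0.0022, -0.0015, 0, 0, 0, 0, 0.0012, -0.0004, -0.0015, 0, 0, 0, 0, 0.0012, -0.0004, -0.0015, 0, 0, 0, 0, 0.0012, -0.0004, -0.0015, 0, 0, 0, 0, 0, 0, 0, 0, 0, 0, 0]

```text
clock: 10.25
eef_pos: [582.6, 87.7, 155.8]
tool_rot: [[0.337, 0.629, 0.7], [0.942, -0.228, -0.249], [0.003, 0.743, -0.669]]
contact_force: [0.6, 0.8, 0.4]
grip_width: 0.003
grip_force: 0.0
```

Emit:
step_arm:
  increments: [0.0012, -0.0004, -0.0015, 0, 0, 0, 0, 0.0012, -0.0004, -0.0015, 0, 0, 0, 0]

```text
clock: 10.5
eef_pos: [584.7, 86.9, 153.2]
tool_rot: [[0.337, 0.629, 0.701], [0.942, -0.227, -0.248], [0.003, 0.743, -0.669]]
contact_force: [-8.3, 2.1, 7.3]
grip_width: 0.003
grip_force: 5.3
```

Emit:
step_arm:
  increments: [0.0012, -0.0004, -0.0015, 0, 0, 0, 0]

```text
clock: 10.62
eef_pos: [585.9, 86.5, 151.8]
tool_rot: [[0.337, 0.629, 0.701], [0.942, -0.227, -0.248], [0.003, 0.743, -0.669]]
contact_force: [-6.4, 0.8, 5.8]
grip_width: -0.001
grip_force: 4.0
```

Emit:
step_arm:
  increments: [0.0012, -0.0004, -0.0015, 0, 0, 0, 0]

```text
clock: 10.75
eef_pos: [587.2, 86.1, 150.2]
tool_rot: [[0.337, 0.629, 0.701], [0.942, -0.227, -0.249], [0.003, 0.743, -0.669]]
contact_force: [-5.9, 1.2, 5.2]
grip_width: 0.003
grip_force: 3.8
```

Emit:
step_arm:
  increments: [0.0012, -0.0004, -0.0015, 0, 0, 0, 0]

```text
clock: 10.88
eef_pos: [588.4, 85.6, 148.6]
tool_rot: [[0.337, 0.629, 0.701], [0.942, -0.227, -0.249], [0.003, 0.743, -0.669]]
contact_force: [-4.9, 0.2, 2.3]
grip_width: 0.001
grip_force: 2.5
```

Emit:
step_arm:
  increments: [0.0012, -0.0004, -0.0015, 0, 0, 0, 0]

```text
clock: 11.0
eef_pos: [589.7, 85.2, 147.0]
tool_rot: [[0.337, 0.629, 0.7], [0.942, -0.227, -0.249], [0.003, 0.743, -0.669]]
contact_force: [-4.2, 0.4, 3.7]
grip_width: 0.002
grip_force: 2.7
```

Emit:
step_arm:
  increments: [0.0009, -0.0003, -0.0011, 0, 0, 0, 0]

```text
clock: 11.12
eef_pos: [590.7, 84.9, 145.8]
tool_rot: [[0.337, 0.629, 0.7], [0.941, -0.227, -0.249], [0.003, 0.743, -0.669]]
contact_force: [-4.5, 0.6, 3.3]
grip_width: -0.002
grip_force: 2.9
```

Emit:
step_arm:
  increments: [0.0006, -0.0002, -0.0008, 0, 0, 0, 0]

```text
clock: 11.25
eef_pos: [591.0, 84.7, 145.3]
tool_rot: [[0.337, 0.629, 0.701], [0.942, -0.227, -0.249], [0.003, 0.743, -0.669]]
contact_force: [-18.0, 3.5, 17.2]
grip_width: -0.002
grip_force: 11.9
```

Emit:
step_arm:
  increments: [0.0006, -0.0002, -0.0008, 0, 0, 0, 0]

```text
clock: 11.38
eef_pos: [591.1, 84.7, 145.1]
tool_rot: [[0.336, 0.629, 0.701], [0.942, -0.227, -0.248], [0.003, 0.744, -0.668]]
contact_force: [-25.8, 6.8, 25.6]
grip_width: -0.001
grip_force: 18.2
```

Emit:
step_arm:
  increments: [0.0003, -0.0001, -0.0004, 0, 0, 0, 0, 0, 0, 0, 0, 0, 0, 0]

```text
clock: 11.62
eef_pos: [591.1, 84.7, 145.2]
tool_rot: [[0.336, 0.628, 0.702], [0.942, -0.227, -0.248], [0.003, 0.744, -0.668]]
contact_force: [-23.4, 4.6, 22.8]
grip_width: 0.004
grip_force: 16.4
```

Hard stop reached at about 33 N, well under the 60 N limit. Backing out along the same path and looking.

Emit:
step_arm:
  increments: [-0.0024, 0.0008, 0.003, 0, 0, 0, 0, -0.0036, 0.0013, 0.0046, 0, 0, 0, 0, -0.006, 0.0021, 0.0077, 0, 0, 0, 0, -0.014, 0.005, 0.0135, 0, 0, 0, 0, -0.021, 0.0075, 0.02, 0, 0, 0, 0, -0.028, 0.01, 0.027, 0, 0, 0, 0, -0.028, 0.01, 0.027, 0, 0, 0, 0, 0, 0, 0, 0, 0, 0, 0]

```text
clock: 12.62
eef_pos: [489.4, 123.0, 249.5]
tool_rot: [[0.334, 0.627, 0.704], [0.942, -0.228, -0.245], [0.007, 0.745, -0.667]]
contact_force: [0.2, 1.1, 0.4]
grip_width: 0.002
grip_force: 0.0
```

```bash
python3 - <<'E'
from workcell import robot,grab_frame
import cv2
s_=robot.observe();print(s_["eef_pos"])
im=cv2.cvtColor(grab_frame("wrist"),cv2.COLOR_RGB2BGR)[40:290,200:480]
cv2.imwrite("pics/w3.png",cv2.resize(im,(672,600),interpolation=cv2.INTER_CUBIC))
E
```

```text
[489.41414059 122.96502246 249.49024508]
```

View pics/w3.png

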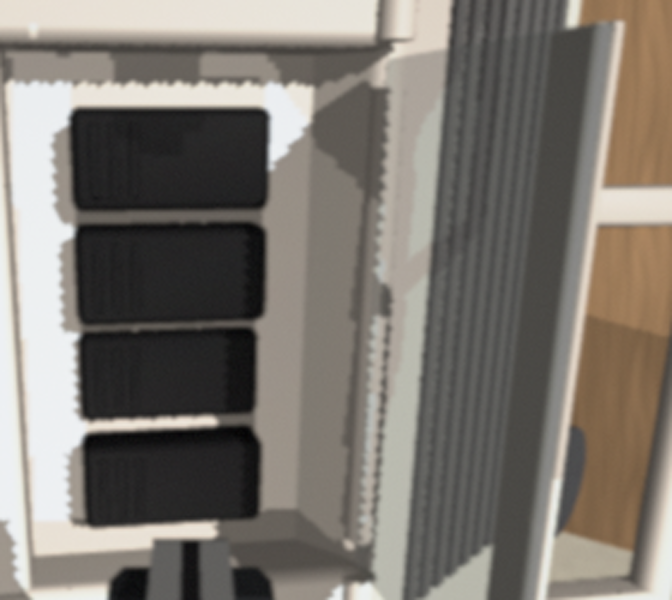

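The third key now looks sunk at (165,372) and the second stands out level with the first and fourth, so the press worked. Going back over the bar.

Emit:
step_arm:
  increments: [0, 0, 0.03, 0, 0, 0, 0.3, 0, 0, 0.03, 0, 0, 0, 0.3, 0, 0, 0.03, 0, 0, 0, 0.3, 0, 0, 0.025, 0, 0, 0, 0.3]

```text
clock: 13.18
eef_pos: [489.8, 120.9, 361.6]
tool_rot: [[0.338, 0.63, 0.7], [0.941, -0.228, -0.249], [0.002, 0.743, -0.67]]
contact_force: [0.2, 0.6, -0.1]
grip_width: 0.302
grip_force: 0.0
```

Emit:
step_arm:
  increments: [0.014, -0.0036, 0, 0.035, 0.0987, 0, 0.35, 0.014, -0.0036, 0, 0.035, 0.0987, 0, 0.35, 0.014, -0.0036, 0, 0.035, 0.0987, 0, 0.35, 0.014, -0.0036, 0, 0.035, 0.0987, 0, 0.35, 0.014, -0.0036, 0, 0.035, 0.0987, 0, 0.35, 0.014, -0.0036, 0, 0.035, 0.0987, 0, 0.35, 0.014, -0.0036, 0, 0.035, 0.0987, 0, 0.35, 0.014, -0.0036, 0, 0.035, 0.0987, 0, 0.35]

```text
clock: 14.18
eef_pos: [602.9, 91.5, 360.1]
tool_rot: [[0.34, 0.941, -0.004], [0.941, -0.34, 0.002], [0.0, -0.004, -1.0]]
contact_force: [0.2, -0.3, 0.7]
grip_width: 0.347
grip_force: 0.0
```

Emit:
step_arm:
  increments: [0, 0, 0, 0, 0, 0, 0.35, 0, 0, 0, 0, 0, 0, 0.35]

```text
clock: 14.42
eef_pos: [601.7, 91.9, 360.0]
tool_rot: [[0.339, 0.941, -0.002], [0.941, -0.339, -0.0], [-0.001, -0.001, -1.0]]
contact_force: [1.0, 0.3, -0.1]
grip_width: 0.348
grip_force: 0.0
```

Emit:
step_arm:
  increments: [0, 0, -0.02, 0, 0, 0, 0.35, 0, 0, -0.02, 0, 0, 0, 0.35, 0, 0, -0.02, 0, 0, 0, 0.35, 0, 0, -0.01, 0, 0, 0, 0.35, 0, 0, 0, 0, 0, 0, 0.2, 0, 0, 0, 0, 0, 0, 0.1, 0, 0, 0, 0, 0, 0, 0.05, 0, 0, 0, 0, 0, 0, 0.05]
  force: 20

```text
clock: 15.42
eef_pos: [601.1, 92.6, 292.6]
tool_rot: [[0.338, 0.941, 0.001], [0.941, -0.338, 0.0], [0.001, 0.0, -1.0]]
contact_force: [-2.8, 0.0, 3.5]
grip_width: 0.103
grip_force: 19.8
```

Emit:
step_arm:
  increments: [-0.0094, 0.0033, -0.0032, 0, 0, 0, 0.05, -0.0091, 0.0032, -0.0041, 0, 0, 0, 0.05, -0.0086, 0.0031, -0.0051, 0, 0, 0, 0.05, -0.0081, 0.0029, -0.006, 0, 0, 0, 0.05, -0.0075, 0.0027, -0.0068, 0, 0, 0, 0.05]

```text
clock: 16.05
eef_pos: [558.2, 108.1, 266.0]
tool_rot: [[0.338, 0.941, 0.0], [0.941, -0.338, 0.0], [0.0, 0.0, -1.0]]
contact_force: [3.0, 0.6, 0.6]
grip_width: 0.106
grip_force: 19.9
```

Emit:
step_arm:
  increments: [-0.0068, 0.0024, -0.0076, 0, 0, 0, 0.05, -0.0061, 0.0022, -0.0082, 0, 0, 0, 0.05, -0.0053, 0.0019, -0.0089, 0, 0, 0, 0.05, -0.0044, 0.0016, -0.0094, 0, 0, 0, 0.05, -0.0035, 0.0012, -0.0098, 0, 0, 0, 0.05]

```text
clock: 16.68
eef_pos: [532.4, 117.2, 222.0]
tool_rot: [[0.338, 0.941, 0.0], [0.941, -0.338, 0.0], [0.0, 0.0, -1.0]]
contact_force: [3.5, 1.3, 0.2]
grip_width: 0.109
grip_force: 19.7
```

Emit:
step_arm:
  increments: [-0.0026, 0.0009, -0.0101, 0, 0, 0, 0.05, -0.0016, 0.0006, -0.0103, 0, 0, 0, 0.05, -0.0006, 0.0002, -0.0105, 0, 0, 0, 0.05, 0.0004, -0.0001, -0.0105, 0, 0, 0, 0.05, 0.0013, -0.0004, -0.0104, 0, 0, 0, 0.05]

```text
clock: 17.3
eef_pos: [530.3, 117.8, 170.5]
tool_rot: [[0.338, 0.941, 0.002], [0.941, -0.338, -0.001], [-0.0, 0.002, -1.0]]
contact_force: [5.6, -1.7, 3.0]
grip_width: 0.104
grip_force: 19.7
```

Emit:
step_arm:
  increments: [0.0005, -0.0002, -0.003, 0, 0, 0, 0.05]

```text
clock: 17.42
eef_pos: [531.0, 117.5, 167.3]
tool_rot: [[0.339, 0.941, 0.002], [0.941, -0.339, -0.001], [-0.0, 0.002, -1.0]]
contact_force: [5.7, -1.9, 3.5]
grip_width: 0.106
grip_force: 19.6
```

Emit:
step_arm:
  increments: [0.0005, -0.0002, -0.003, 0, 0, 0, 0.05]

```text
clock: 17.55
eef_pos: [531.7, 117.3, 164.8]
tool_rot: [[0.339, 0.941, 0.002], [0.941, -0.339, -0.001], [-0.0, 0.002, -1.0]]
contact_force: [5.5, -1.0, 4.1]
grip_width: 0.105
grip_force: 19.6
```

Emit:
step_arm:
  increments: [0.0004, -0.0002, -0.002, 0, 0, 0, 0.05]

```text
clock: 17.68
eef_pos: [532.1, 117.1, 163.2]
tool_rot: [[0.339, 0.941, 0.002], [0.941, -0.339, -0.001], [0.0, 0.003, -1.0]]
contact_force: [2.4, -0.5, 13.2]
grip_width: 0.108
grip_force: 20.5
```

Emit:
step_arm:
  increments: [0.0005, -0.0002, -0.002, 0, 0, 0, 0.05, 0, 0, 0, 0, 0, 0, 0.05]

```text
clock: 17.92
eef_pos: [532.1, 117.2, 163.1]
tool_rot: [[0.339, 0.941, 0.003], [0.941, -0.339, 0.0], [0.001, 0.003, -1.0]]
contact_force: [0.2, -1.7, 16.3]
grip_width: 0.103
grip_force: 20.8
```

Emit:
step_arm:
  increments: [0, 0, 0, 0, 0, 0, 0.15, 0, 0, 0, 0, 0, 0, 0.25, 0, 0, 0, 0, 0, 0, 0.35, 0, 0, 0.01, 0, 0, 0, 0.35, 0, 0, 0.02, 0, 0, 0, 0.35, 0, 0, 0.01, 0, 0, 0, 0.35, 0, 0, 0, 0, 0, 0, 0.15, 0, 0, 0, 0, 0, 0, 0]

```text
clock: 18.92
eef_pos: [530.9, 117.3, 200.3]
tool_rot: [[0.338, 0.941, -0.001], [0.941, -0.338, -0.0], [-0.0, -0.001, -1.0]]
contact_force: [0.0, 0.1, 0.1]
grip_width: 0.0
grip_force: 0.0
```

Emit:
step_arm:
  increments: [0, 0, 0, 0, 0, 0, 0, 0, 0, 0, 0, 0, 0, 0]

```text
clock: 19.18
eef_pos: [530.9, 117.3, 200.3]
tool_rot: [[0.338, 0.941, -0.001], [0.941, -0.338, -0.0], [-0.0, -0.001, -1.0]]
contact_force: [-0.8, -0.5, 0.8]
grip_width: -0.0
grip_force: 0.0
```

Emit:
step_arm:
  increments: [0, 0, -0.011, 0, 0, 0, 0, 0, 0, -0.011, 0, 0, 0, 0, 0, 0, 0, 0, 0, 0, 0]

```text
clock: 19.55
eef_pos: [530.0, 117.1, 177.2]
tool_rot: [[0.338, 0.941, -0.003], [0.941, -0.338, -0.001], [-0.002, -0.003, -1.0]]
contact_force: [0.8, -0.8, -0.3]
grip_width: -0.002
grip_force: 0.0
```

Emit:
step_arm:
  increments: [0, 0, -0.003, 0, 0, 0, 0, 0, 0, 0, 0, 0, 0, 0]

```text
clock: 19.8
eef_pos: [531.3, 117.4, 175.8]
tool_rot: [[0.338, 0.941, 0.0], [0.941, -0.338, -0.0], [-0.0, 0.0, -1.0]]
contact_force: [-0.3, 0.5, -0.8]
grip_width: -0.001
grip_force: 0.0
```

Emit:
step_arm:
  increments: [0, 0, -0.003, 0, 0, 0, 0, 0, 0, 0, 0, 0, 0, 0]

```text
clock: 20.05
eef_pos: [531.7, 117.4, 173.4]
tool_rot: [[0.338, 0.941, 0.001], [0.941, -0.338, 0.0], [0.001, 0.001, -1.0]]
contact_force: [-0.5, -0.3, 2.8]
grip_width: -0.002
grip_force: 1.4
```

Emit:
step_arm:
  increments: [0, 0, -0.002, 0, 0, 0, 0, 0, 0, 0, 0, 0, 0, 0]

```text
clock: 20.3
eef_pos: [531.8, 117.5, 173.1]
tool_rot: [[0.338, 0.941, 0.003], [0.941, -0.338, 0.001], [0.001, 0.002, -1.0]]
contact_force: [-3.3, -0.6, 12.3]
grip_width: -0.004
grip_force: 6.5
```

Emit:
step_arm:
  increments: [0, 0, -0.002, 0, 0, 0, 0, 0, 0, 0, 0, 0, 0, 0]

```text
clock: 20.55
eef_pos: [532.0, 117.5, 172.8]
tool_rot: [[0.338, 0.941, 0.004], [0.941, -0.338, 0.001], [0.002, 0.004, -1.0]]
contact_force: [-7.1, -2.6, 22.1]
grip_width: 0.005
grip_force: 11.3
```

The door is solid at z ≈ 173, which is the expected bar top for fully shut. Retreating, with one last look.

Emit:
step_arm:
  increments: [0, 0, 0.01, 0, 0, 0, 0, 0, 0, 0.03, 0, 0, 0, 0, 0, 0, 0.04, 0, 0, 0, 0, -0.02, -0.03, 0.04, 0, 0, 0, 0, -0.03, -0.05, 0.02, 0, 0, 0, 0, -0.03, -0.05, 0, 0, 0, 0, 0, -0.03, -0.05, 0, 0, 0, 0, 0, -0.03, -0.05, 0, 0, 0, 0, 0]

```text
clock: 21.55
eef_pos: [390.2, -114.0, 308.8]
tool_rot: [[0.338, 0.941, 0.0], [0.941, -0.338, -0.0], [-0.0, 0.001, -1.0]]
contact_force: [0.7, -0.6, -0.0]
grip_width: -0.002
grip_force: 0.0
```

Emit:
step_arm:
  increments: [-0.03, -0.05, 0, 0, 0, 0, 0, -0.03, -0.05, 0, 0, 0, 0, 0, 0, 0, 0, 0, 0, 0, 0]

```text
clock: 21.92
eef_pos: [329.2, -215.4, 308.7]
tool_rot: [[0.346, 0.938, -0.001], [0.938, -0.346, -0.001], [-0.001, -0.0, -1.0]]
contact_force: [0.0, 0.8, 0.8]
grip_width: -0.004
grip_force: 0.0
```

```bash
python3 - <<'E'
from workcell import grab_frame
import cv2
im=cv2.cvtColor(grab_frame("top"),cv2.COLOR_RGB2BGR)[60:300,90:390]
cv2.imwrite("pics/t3.png",cv2.resize(im,(750,600),interpolation=cv2.INTER_CUBIC))
E
```

```text
(no output)
```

View pics/t3.png

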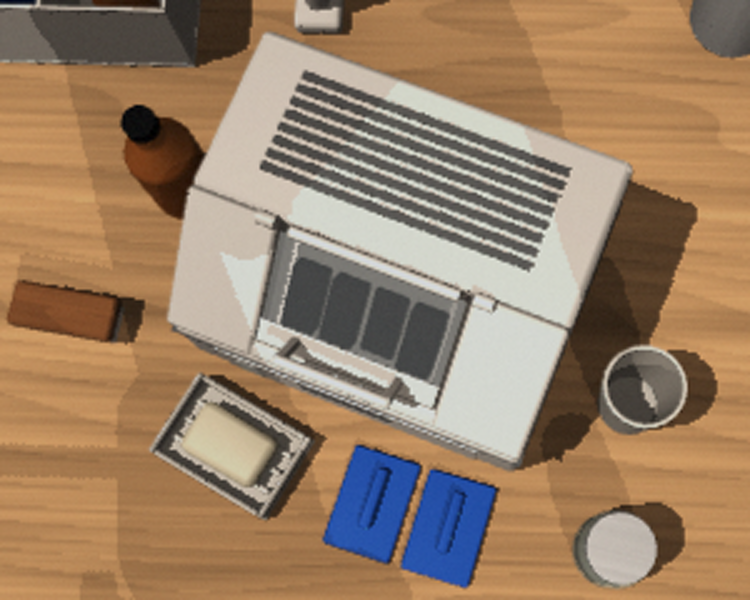

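The door lies flat, with its handle at (340,375). The third key, at (388,323), is sunk and everything else is where it was.

```bash
python3 -c "
from workcell import robot
print(robot.finish_job())"
```

```text
the job is handed in; nothing more can be done
None
```

The job is done and handed in at about 22 s: I opened the door to its stop, pushed the third key from the left in until it stayed in and the second sprang out (peak push about 37 N), and shut the door fully; in the last picture nothing else on the shelf had moved.

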